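Load a pressure transmitter into the calibration station and stroke its hand pump

TASK

Lower the blue-capped transmitter gently into the green socket of the calibration station until it sits fully home and let go of it, then swing the yellow locking arm fully shut over it. Only then press the red pump handle down to its stop and guide it back up, under control and without letting it snap back, until it is fully raised and released. Leave the orange-capped transmitter, the two loose gauges and the brass fitting where they are.

Things in the scene. Friction and masses are not known exactly. Their poses are not given: they have to be found in the camera images.
- station: Calibration station fixed to the bench: steel base plate 250 (x) x 310 (y) x 20 mm, with a green socket block, a blue pump bracket with red-handled lever, and a flat reference gauge (80 mm dial facing up, top 80 mm high) at x 75, y 0 mm. Origin: centre of its underside; x away from the robot at yaw 0, y left, z up. Offsets below are in this frame.
- pocket (a point): Centre of the flat floor of the socket's rectangular pocket, at (-40, -85, 28) mm in the station frame, axes parallel to the station's. Pocket 61 (x) x 39 (y) mm, 22 mm deep, its top 7 mm flaring by 4 mm on each side as a lead-in; the rim is at 50 mm height. Socket block 86 x 64 mm, outside.
- blue_module: The transmitter to load: upright aluminium block 56 (x) x 34 (y) x 60 mm (z), its top 14 mm a blue cap, about 250 g, loose, standing in the tray. Origin: centre of its underside; x is along its long side. It may go into the socket either way round. When it is home its top is 88 mm above the bench, 38 mm above the socket's rim.
- orange_module: Another transmitter of the same size and form with an orange cap, standing in the same tray about 110 mm from the blue one; must stay there. Origin: centre of its underside.
- tray: Shallow open steel tray 150 (x) x 210 (y) x 14 mm, walls and floor 4 mm, fixed to the bench; the two transmitters stand in it. Origin: centre of its underside.
- lock (a joint): Angle of the yellow locking arm about its vertical post, rad: 0 = fully open (points to station -y), 1.571 = shut at its stop (points to station -x, over the transmitter's top). Seen from above it closes clockwise; light friction holds it where it is left. It starts between 0 and 0.25.
- lock_pivot (a point): Axis of the locking arm's post, at (18, -85, 89.5) mm in the station frame, the height of the arm's underside (1.5 mm above a transmitter that is home).
- lock_knob (a point): Mid-height of the white upright knob (18 mm diameter, 34 mm high, from 9 to 43 mm above the arm's underside, so 98.5 to 132.5 mm above the bench) near the arm's end, 98 mm from the pivot axis. The arm is 16 mm wide and 10 mm thick.
- pump (a joint): Angle of the pump lever, rad: 0 = fully raised (a spring returns it there), 0.75 = fully down at its stop. Pressing needs about 4 N at first and 12 N at the stop, at the red bar.
- pump_pivot (a point): Lever's pivot, at (80, 80, 120) mm in the station frame; the axis is along station y. The lever reaches from here towards station -x, 0.70 rad above level when raised and 0.05 rad below level at the stop.
- pump_bar (a point): Grip point of the red round bar that stands out sideways (station +y) from the lever's end like a crank handle: 18 mm diameter, along station y, from 10 mm before to 80 mm past the lever's 14 mm rod; the point is on its axis, 45 mm past the rod, 170 mm from the pivot axis; about 230 mm above the bench when raised, 112 mm at the stop. It can be pinched from above, or pressed from above.
- gauge_low: Loose black pressure gauge, white dial up, 100 mm diameter, 36 mm high, with a steel stem 38 mm long towards its -x; to the left of the station. Origin: centre of its underside.
- gauge_side: Loose gauge of the same form, beyond the tray. Origin: centre of its underside.
- fitting: Loose brass fitting, 28 mm diameter, 34 mm high, standing between the tray and the station, on their far side. Origin: centre of its underside.
Mind the look-alikes: they are no part of the job. What is shaped like the blue_module but pink or purple is not meant.

How it is judged:
On the way, in this order (a step that is already met when the one before it is completed fails the run):
1. the blue-capped transmitter sits fully home in the socket, let go (horizontal distance between blue_module and pocket below 0.004 m and z of blue_module in the frame of pocket between -0.004 and 0.003 m and angle between blue_module's own z axis and vertical below 0.08 rad and angle between the x axis of blue_module and the x axis of pocket, either way round below 0.15 rad and contact force between the fingers and blue_module below 0.5 N), for 0.2 s.
2. the locking arm is shut over it (horizontal distance between blue_module and pocket below 0.004 m and z of blue_module in the frame of pocket between -0.004 and 0.003 m and angle between blue_module's own z axis and vertical below 0.08 rad and angle between the x axis of blue_module and the x axis of pocket, either way round below 0.15 rad and value of joint lock above 1.45 rad), for 0.1 s.
3. the pump lever is pressed down to its stop (all of step 2 and value of joint pump above 0.69 rad), for 0.05 s.
4. the pump lever is back up (all of step 2 and value of joint pump below 0.05 rad), for 0.2 s.
At the end, for the whole second after the job is handed in: Blue-capped transmitter at rest in the pocket: within 4 mm of its centre, 3 mm of its floor, 0.08 rad of upright, 0.15 rad of square (either way round); locking arm past 1.45 rad; pump lever below 0.05 rad; bystanders within 30 mm of their places (all of step 4 and linear speed of blue_module below 0.02 m/s and not (distance of orange_module from where it was at the start of the episode above 0.03 m) and not (distance of gauge_low from where it was at the start of the episode above 0.03 m) and not (distance of gauge_side from where it was at the start of the episode above 0.03 m) and not (distance of fitting from where it was at the start of the episode above 0.03 m)); the robot touches nothing.
It fails at once if the pump is stroked (past 0.3 rad) while the locking arm is not shut (value of joint pump above 0.3 rad and value of joint lock below 1.4 rad).
It fails at once if the pump lever snaps back (faster than 2.5 rad/s upwards) (velocity of joint pump below -2.5 rad/s).
It fails at once if the blue-capped transmitter is dropped (falls freely faster than 0.7 m/s) (linear speed of blue_module above 0.7 m/s and contact force between the fingers and blue_module below 0.1 N).
It fails at once if the orange-capped transmitter, a loose gauge or the brass fitting is moved by more than 30 mm (distance of any of orange_module, gauge_low, gauge_side, fitting from where it was at the start of the episode above 0.03 m).
It also fails if it takes over 72 s, if anything falls off the work surface, if the arm or the gripper's body presses on something with over 40 N, if the wrist force passes 120 N, or if a joint passes its speed limit or range.

ROBOT

A 7-joint arm with a two-finger parallel gripper is mounted at the origin on the work surface. World frame = base frame: x ahead of the robot, y to its left, z up, the work surface at z = 0. Lengths are in m, angles in rad, forces in N, time in s.
With the tool pointing down it reaches from about 0.425 to 1.025 m from the base axis. Payload 9.4 kg.
Tool frame: the origin (TCP) lies midway between the tips of the shut fingers; the grasp point (between the pads) lies 19 mm behind it; z points along the fingers, y is the direction in which the jaws open and shut (so a half turn about z gives the same grasp; the last joint's range is limited). The gripper opens to 93 mm and grips with 3 to 60 N. Pads are 15 mm wide; open, the fingers measure 128 mm over their backs; the gripper's body (75 mm by 188 mm) begins 65 mm behind the grasp point.
Start: joints at [1.078, 0.599, -0.003, 1.599, 0.002, 0.943, -0.08], TCP at [0.293, -0.663, 0.219] pointing down, gripper open.
Joint ranges: [-2.57, 2.57], [-0.35, 1.97], [-1.29, 1.29], [0.11, 2.56], [-1.05, 4.19], [0.11, 1.86], [-2.63, 2.63]. Speed limits (rad/s): [2.22, 2.22, 3.01, 3.01, 3.14, 3.14, 3.14].

INTERFACE

Orientations are given as a rotation vector (axis times angle).
In Python, from cell import state, snapshot, bot gives the robot as it stands.
- The arm moves only by the shell command python3 -m crank 'ROWS' [OPENING] [FORCE]. ROWS is a JSON object of lists of equal length, an entry for each row: "offset": the shift along the tool's x, y, z in units of 40 mm (1.0 is 40 mm), a list of three; "spin": the turn about the tool's z in units of 5 degrees (1.0 is 5 degrees). A call has 1 to 20 rows; each row is the pose to reach, as a shift and turn from the pose commanded when the call began, along the tool's axes at that moment; what a row does not reach only later rows make up. A row lasts 1/10 s, in which the tool goes at most 50 mm and 8.59 degrees, less where a joint would pass 70% of its speed; a pose out of reach is approached as far as the arm can. A call with a gripper value outside its range is refused whole. OPENING is the finger opening in mm, from 0 to 93, set as the call begins (- or left out, the last holds). The fingers move at their own pace and stop on an object; FORCE is the grip in N (left out, the last holds). Time passes only in rows, so rows that repeat a pose let the fingers close. It gives the time, the measured TCP pose, the force and the opening at its end, in the units of the state.
- state(): the state, without advancing time (a new reading comes with each control period).
- snapshot(name): name is "scene" or "top" or "wrist"; returns a dict with "image" (420x560x3 uint8, red, green, blue), "depth" (420x560 float32, m along the optical axis (not along the pixel's ray), 0 where there is no reading), "fovy" (degrees; the focal length in pixels is half the picture's height over the tangent of half this angle, whatever the lens; pixels are square), "cx", "cy" (the principal point, pixels), "R" (3x3) and "t" (3): a world point X has camera coordinates R X + t; the wrist camera has in their place "tool_from_camera" (4x4, takes a point from camera to tool coordinates, whose origin is the TCP and whose axes are the flange's). Camera axes: x right, y down, z forward; pixel columns grow to the right and rows downward; lengths in m; the calibration is good to about 2 mm. The wrist camera is an equidistant fisheye: a pixel r from the principal point sees the ray r / f radians off the axis. A picture is of the moment at which its call begins: read the wrist's pose just before it.
- bot.hand_in(): hands the job in, once; it reports no verdict.
The state is a dict: "t": time; "joint_pos": joint angles; "joint_velocities": joint speeds; "joint_torque": joint torques, N m; "ee_pos": TCP position; "orientation": TCP orientation; "wrist_force": force on the tool from outside, world axes, zero at the start; "ft_torque": the same for the moment, N m; "width": opening from 0.0 (shut) to 1.0 (fully open).
Only numpy, scipy, OpenCV 4.12 (cv2) and the standard library are available. Lean on these libraries where they do the work, as an engineer would, in place of code of your own. Each camera call takes 0.05 s, during which the arm holds its last target. There are 200 camera calls.

## Working session

There is one attempt and no reset: what is moved stays moved. The work goes in short steps, Python scripts to look and compute and a shell command to move; the robot and the scene stay as the last step left them, time stands still between calls to the robot, and variables do not carry over. Pictures are saved under pics/ and viewed, about 8 in all and at most 12, crops included, and the job is handed in when it is done.

```bash
ls; mkdir -p pics; cat > h.py <<'E'
import numpy as np, cv2
from cell import state, snapshot, bot
from scipy.spatial.transform import Rotation as Ro
def K(s):
    f=210/np.tan(np.radians(s["fovy"])/2); return f,s["cx"],s["cy"]
def world(s):  # per-pixel world points for scene/top
    f,cx,cy=K(s); d=s["depth"].astype(float); v,u=np.mgrid[:d.shape[0],:d.shape[1]]
    P=np.stack([(u-cx)/f*d,(v-cy)/f*d,d],-1)
    return (P-s["t"])@np.array(s["R"])
def plane(s,u,v,z):
    f,cx,cy=K(s); R=np.array(s["R"]); c=-R.T@s["t"]; r=R.T@np.array([(u-cx)/f,(v-cy)/f,1.])
    return c+r*(z-c[2])/r[2]
E
python3 - <<'E'
from h import *
st=state(); print(st)
import pickle
for n in("scene","top"):
    s=snapshot(n); cv2.imwrite(f"pics/{n}0.png",s["image"][...,::-1]); pickle.dump(s,open(n+".pkl","wb"))
    print(n,s["fovy"],s["cx"],s["cy"],s["t"],(-np.array(s["R"]).T@s["t"]))
E
```

```text
pics
{'t': 0.0, 'joint_pos': array([ 1.07830164,  0.60009832, -0.00253533,  1.60012799,  0.00181281,
        0.94291964, -0.07975228]), 'joint_velocities': array([ 0.00181665,  0.00071968,  0.00094189,  0.00053649,  0.00036169,
       -0.00022467,  0.00104613]), 'joint_torque': array([-4.15728294e-06, -7.65077090e+01,  1.49753194e+00, -2.52357030e+01,
       -5.23564545e-02,  1.70932920e-02,  1.25335864e-04]), 'ee_pos': array([ 0.29261488, -0.66278502,  0.21778014]), 'orientation': array([-3.07246420e+00, -6.48293757e-01,  7.41669069e-04]), 'wrist_force': array([ 0.84620754, -0.92150324, -0.08230347]), 'ft_torque': array([ 0.02481417, -0.04680718, -0.04623588]), 'width': 1.0037672741882013}
scene 53.810314808782216 280.39424273963385 212.29533315202096 [-0.44617591 -0.10070585  1.50219981] [ 1.10950554 -0.61481234  0.92564686]
top 55.82646074142322 286.642211655679 205.50347057998673 [0.03404342 0.59682553 1.19582998] [0.45019791 0.00915989 1.25881172]
```

View pics/scene0.png

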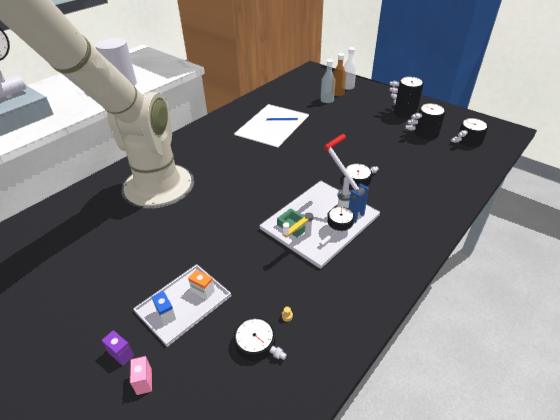

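View pics/top0.png

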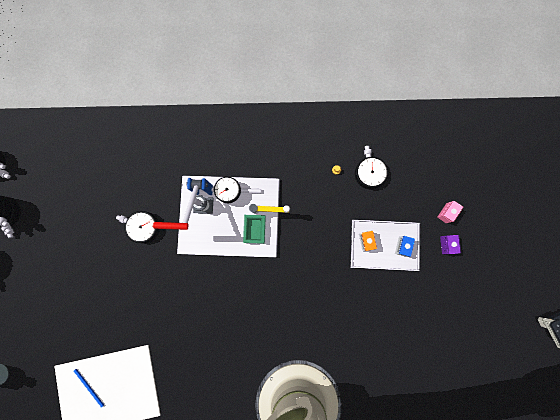

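Both views agree. Candidates for the blue module in the top view:
- Blue cap in the tray (407,246): this is the one.
- Orange in the tray (370,241).
- Purple (451,245) and pink (450,212): decoys outside the tray.
- Blue pen (88,387) and blue pump bracket (200,186): not modules.

Next I'll measure by colour masks.

```bash
cat > m.py <<'E'
from h import *
import pickle
S=pickle.load(open("scene.pkl","rb"));T=pickle.load(open("top.pkl","rb"))
def hsv(s): return cv2.cvtColor(s["image"],cv2.COLOR_RGB2HSV)
def mask(s,lo,hi,box):
    m=cv2.inRange(hsv(s),lo,hi); k=np.zeros_like(m); x0,y0,x1,y1=box; k[y0:y1,x0:x1]=m[y0:y1,x0:x1]
    n,l,st,c=cv2.connectedComponentsWithStats(k); i=1+np.argmax(st[1:,4]); return (l==i)
def ray(s,u,v):
    f,cx,cy=K(s);R=np.array(s["R"]);c=-R.T@s["t"];r=R.T@np.array([(u-cx)/f,(v-cy)/f,1.]);return c,r/np.linalg.norm(r)
def tri(a,b):
    (c,r),(d,q)=a,b; A=np.stack([r,-q],1); k=np.linalg.lstsq(A,d-c,rcond=None)[0]
    p,w=c+k[0]*r,d+k[1]*q; return (p+w)/2,np.linalg.norm(p-w)
W={id(S):world(S),id(T):world(T)}
def top(name,lo,hi,bs,bt):
    for n,s,b in(("scene",S,bs),("top",T,bt)):
        m=mask(s,lo,hi,b)&(s["depth"]>0); P=W[id(s)][m]; zt=np.percentile(P[:,2],95)
        Q=P[P[:,2]>zt-.008]; r=cv2.minAreaRect((Q[:,:2]*1000).astype(np.float32))
        print(name,n,m.sum(),"ztop",zt.round(4),"med z",np.median(Q[:,2]).round(4),"mean",Q.mean(0).round(4),"rect",np.round(r[0],1),np.round(r[1],1),round(r[2],1))
B=((105,150,70),(122,255,255))
top("blue",*B,(140,280,180,325),(395,232,420,260))
top("orange",(3,150,120),(18,255,255),(180,260,225,300),(355,228,385,255))
top("green",(60,80,30),(90,255,255),(265,200,320,245),(235,205,275,250))
top("yellow",(22,120,100),(32,255,255),(275,205,320,245),(250,195,295,220))
top("red",(0,180,80),(4,255,255),(320,130,350,155),(140,215,195,235))
for n,s,b in(("scene",S,(240,170,400,280)),("top",T,(165,165,290,265))):
    P=W[id(s)]; m=np.zeros(P.shape[:2],bool); x0,y0,x1,y1=b; m[y0:y1,x0:x1]=1
    m&=(P[...,2]>.012)&(P[...,2]<.028)&(hsv(s)[...,2]>100); Q=P[m]; r=cv2.minAreaRect((Q[:,:2]*1000).astype(np.float32)); print("plate",n,m.sum(),np.median(Q[:,2]),r)
C=lambda s,x,y,w,h,k:cv2.resize(s["image"][y:y+h,x:x+w],None,fx=k,fy=k,interpolation=cv2.INTER_CUBIC)
a=C(S,130,250,100,90,4);b=C(T,345,210,100,90,4)
c=C(S,260,130,130,130,3);c=c[:360,:390];d=C(T,170,165,130,120,3)[:360,:390]
pad=lambda i:cv2.copyMakeBorder(i,0,0,0,400-i.shape[1],cv2.BORDER_CONSTANT)
g=np.vstack([np.hstack([a[:240],b[:240]]),np.hstack([pad(c),pad(d)])])
cv2.imwrite("pics/crop1.png",g[...,::-1])
E
python3 m.py
```

```text
blue scene 223 ztop 0.0659 med z 0.0633 mean [ 0.4724 -0.3361  0.0633] rect [ 470.5 -335. ] [32.1 58.4] 73.0
blue top 199 ztop 0.0678 med z 0.0644 mean [ 0.4653 -0.3336  0.0646] rect [ 465.4 -334.8] [34.6 55.7] 72.9
orange scene 211 ztop 0.0658 med z 0.0636 mean [ 0.4915 -0.2232  0.0635] rect [ 488.8 -222. ] [55.8 35.9] 9.7
orange top 181 ztop 0.0675 med z 0.0642 mean [ 0.4835 -0.2218  0.0642] rect [ 483.7 -222.2] [55.  34.2] 9.5
green scene 249 ztop 0.0518 med z 0.0488 mean [0.5072 0.1309 0.0489] rect [515.4 125.5] [63.9 54.9] 89.1
green top 588 ztop 0.0526 med z 0.0495 mean [0.5272 0.1236 0.0496] rect [527.3 124.4] [64.3 83.2] 88.5
yellow scene 120 ztop 0.1013 med z 0.0991 mean [0.5868 0.071  0.0989] rect [586.6  70.3] [80.5 19. ] 89.9
yellow top 130 ztop 0.103 med z 0.1 mean [0.5814 0.0701 0.1   ] rect [581.3  68. ] [77.6 14.8] 85.5
red scene 118 ztop 0.2397 med z 0.2367 mean [0.5338 0.3211 0.2364] rect [533.  323.3] [92.4 15.7] 85.4
red top 220 ztop 0.2409 med z 0.2375 mean [0.5279 0.3233 0.2374] rect [528.6 323.3] [89.1 15.8] 88.7
plate scene 3556 0.019806047967989873 ((580.0537719726562, 300.9180603027344), (502.0279235839844, 253.26242065429688), 87.09669494628906)
plate top 5433 0.020253647180412396 ((572.0474243164062, 208.17288208007812), (311.234375, 249.96229553222656), 86.98623657226562)
```

View pics/crop1.png

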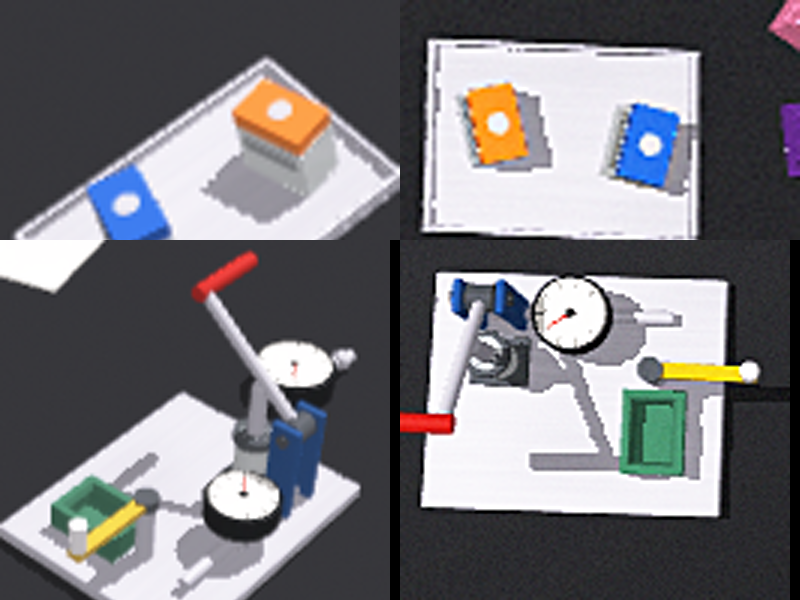

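```bash
cat >> h.py <<'E'
def go(x,y,z,jaw=None):
    "print offset (40mm units) and spin (5deg units) from measured pose; jaw = world direction of tool y, deg mod 180"
    st=state(); R=Ro.from_rotvec(st["orientation"]).as_matrix(); d=R.T@(np.array([x,y,z])-st["ee_pos"])
    cur=np.degrees(np.arctan2(R[1,1],R[0,1])); sp=0
    if jaw is not None: sp=-((jaw-cur+90)%180-90)
    print("t",round(st["t"],2),"tcp",st["ee_pos"].round(4),"jaw",round(cur%180,2),"tilt",np.degrees(np.arccos(-R[2,2])).round(2),"w",round(st["width"]*93,1),"F",np.round(st["wrist_force"],1),"q7",round(st["joint_pos"][6],2))
    print("  offset",(d/.04).round(3),"spin",round(sp/5,3))
E
python3 -c "
from h import *
go(.455,-.333,.218,73)
s=snapshot('wrist');print(s['tool_from_camera'],s['fovy'])"
```

```text
t 0.1 tcp [ 0.2927 -0.6628  0.2178] jaw 113.83 tilt 0.08 w 93.0 F [-0.8  0.3 -0.8] q7 -0.08
  offset [ 7.044e+00 -5.904e+00  3.000e-03] spin 8.165
[[ 1.69042388e-03 -9.60423771e-01 -2.78537830e-01  7.73492380e-02]
 [ 9.99998101e-01  1.35348192e-03  1.40198000e-03  4.17238676e-04]
 [-9.69499005e-04 -2.78539671e-01  9.60424235e-01 -1.65798667e-01]
 [ 0.00000000e+00  0.00000000e+00  0.00000000e+00  1.00000000e+00]] 65.70646984690485
```

```bash
python3 -m crank '{"offset":[[1,-0.8,0],[2,-1.7,0],[3,-2.5,0],[4,-3.4,0],[5,-4.2,0],[6,-5,0],[7.04,-5.9,0],[7.04,-5.9,0],[7.04,-5.9,0],[7.04,-5.9,0]],"spin":[1,2.2,3.4,4.6,5.8,7,8.16,8.16,8.16,8.16]}' 93
cat >> h.py <<'E'
def wr(): 
    st=state(); s=snapshot("wrist"); return st,s
def wray(st,s,u,v):
    f,cx,cy=K(s); a,b=u-cx,v-cy; r=np.hypot(a,b)+1e-9; th=r/f
    d=np.array([np.sin(th)*a/r,np.sin(th)*b/r,np.cos(th)]); M=np.array(s["tool_from_camera"])
    R=Ro.from_rotvec(st["orientation"]).as_matrix(); o=st["ee_pos"]+R@M[:3,3]; return o,R@(M[:3,:3]@d)
def wplane(st,s,u,v,z):
    o,d=wray(st,s,u,v); return (o+d*(z-o[2])/d[2])[:2]
def wpts(st,s,m):
    "world points of masked pixels from depth"
    f,cx,cy=K(s); v,u=np.nonzero(m&(s["depth"]>0)); out=[]
    M=np.array(s["tool_from_camera"]); R=Ro.from_rotvec(st["orientation"]).as_matrix()
    a,b=u-cx,v-cy; r=np.hypot(a,b)+1e-9; th=r/f; z=s["depth"][v,u]; k=np.tan(th)*z/r
    C=np.stack([a*k,b*k,z],1); return st["ee_pos"]+(C@M[:3,:3].T+M[:3,3])@R.T
E
python3 - <<'E'
from h import *
import pickle
go(.466,-.335,.218,73)
st,s=wr(); pickle.dump((st,s),open("w1.pkl","wb")); cv2.imwrite("pics/w1.png",s["image"][...,::-1])
m=cv2.inRange(cv2.cvtColor(s["image"],cv2.COLOR_RGB2HSV),(105,150,70),(122,255,255)); n,l,q,c=cv2.connectedComponentsWithStats(m)
for i in np.argsort(-q[1:,4])[:3]+1: print(q[i],c[i])
E
```

```text
t: 1.15
ee_pos: [0.455, -0.3338, 0.2186]
orientation: [3.107, -0.462, -0.0]
wrist_force: [-0.8, -0.3, 0.6]
width: 1.001
t 1.15 tcp [ 0.455  -0.3338  0.2186] jaw 73.08 tilt 0.03 w 93.0 F [-0.8 -0.3  0.6] q7 -1.22
  offset [ 0.272 -0.051  0.015] spin 0.016
[ 259  157   33   55 1539] [275.28265107 184.05717999]
```

View pics/w1.png

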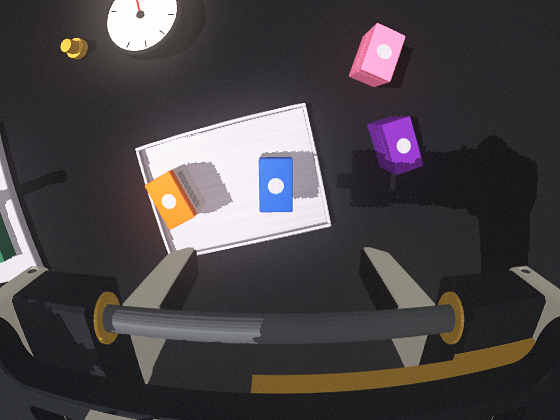

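Blue cap at (276,184), square to the jaws; orange (168,200), purple (403,145) and pink (384,51) are clear of the fingers. Next I'll get the exact position and check the height from a second camera place.

```bash
cat >> h.py <<'E'
def wblob(st,s,lo,hi,z,near=None):
    m=cv2.inRange(cv2.cvtColor(s["image"],cv2.COLOR_RGB2HSV),lo,hi); cs=cv2.findContours(m,cv2.RETR_EXTERNAL,cv2.CHAIN_APPROX_NONE)[0]
    c=max(cs,key=cv2.contourArea) ; k=np.zeros_like(m); cv2.drawContours(k,[c],-1,255,-1)
    P=wpts(st,s,k>0); zt=np.median(P[:,2]); 
    Q=np.array([wplane(st,s,*p[0],z) for p in c]); r=cv2.minAreaRect((Q*1000).astype(np.float32))
    M=cv2.moments(c); uv=M["m10"]/M["m00"],M["m01"]/M["m00"]
    print("blob uv",np.round(uv,1),"depth z",zt.round(4),"rect",np.round(r[0],1),np.round(r[1],1),round(r[2],2)); return uv
E
python3 - <<'E'
from h import *
import pickle
st,s=pickle.load(open("w1.pkl","rb")); wblob(st,s,(105,150,70),(122,255,255),.064)
E
python3 -m crank '{"offset":[[0.5,0,0.5],[1,0,1],[1.3,0,1.5],[1.3,0,1.5],[1.3,0,1.5]],"spin":[0,0,0,0,0]}' 
python3 - <<'E'
from h import *
import pickle
from m import tri
st,s=pickle.load(open("w1.pkl","rb")); B=((105,150,70),(122,255,255))
a=wblob(st,s,*B,.064); st2,s2=wr(); b=wblob(st2,s2,*B,.064)
print(tri(wray(st,s,*a),wray(st2,s2,*b))); go(.466,-.335,.2,73)
E
```

```text
blob uv [275.3 184.3] depth z 0.0637 rect [ 469.6 -335.5] [32.2 55.5] 73.67
t: 1.7
ee_pos: [0.5034, -0.35, 0.1584]
orientation: [3.107, -0.467, -0.003]
wrist_force: [0.7, 0.3, 0.2]
width: 0.999
blue scene 223 ztop 0.0659 med z 0.0633 mean [ 0.4724 -0.3361  0.0633] rect [ 470.5 -335. ] [32.1 58.4] 73.0
blue top 199 ztop 0.0678 med z 0.0644 mean [ 0.4653 -0.3336  0.0646] rect [ 465.4 -334.8] [34.6 55.7] 72.9
orange scene 211 ztop 0.0658 med z 0.0636 mean [ 0.4915 -0.2232  0.0635] rect [ 488.8 -222. ] [55.8 35.9] 9.7
orange top 181 ztop 0.0675 med z 0.0642 mean [ 0.4835 -0.2218  0.0642] rect [ 483.7 -222.2] [55.  34.2] 9.5
green scene 249 ztop 0.0518 med z 0.0488 mean [0.5072 0.1309 0.0489] rect [515.4 125.5] [63.9 54.9] 89.1
green top 588 ztop 0.0526 med z 0.0495 mean [0.5272 0.1236 0.0496] rect [527.3 124.4] [64.3 83.2] 88.5
yellow scene 120 ztop 0.1013 med z 0.0991 mean [0.5868 0.071  0.0989] rect [586.6  70.3] [80.5 19. ] 89.9
yellow top 130 ztop 0.103 med z 0.1 mean [0.5814 0.0701 0.1   ] rect [581.3  68. ] [77.6 14.8] 85.5
red scene 118 ztop 0.2397 med z 0.2367 mean [0.5338 0.3211 0.2364] rect [533.  323.3] [92.4 15.7] 85.4
red top 220 ztop 0.2409 med z 0.2375 mean [0.5279 0.3233 0.2374] rect [528.6 323.3] [89.1 15.8] 88.7
plate scene 3556 0.019806047967989873 ((580.0537719726562, 300.9180603027344), (502.0279235839844, 253.26242065429688), 87.09669494628906)
plate top 5433 0.020253647180412396 ((572.0474243164062, 208.17288208007812), (311.234375, 249.96229553222656), 86.98623657226562)
blob uv [275.3 184.3] depth z 0.0637 rect [ 469.6 -335.5] [32.2 55.5] 73.67
blob uv [273.4 254.1] depth z 0.0638 rect [ 469.4 -335.8] [32.7 54.9] 73.76
(array([ 0.4689492 , -0.3356566 ,  0.05950728]), np.float64(3.112103048384562e-05))
t 1.75 tcp [ 0.5036 -0.35    0.1591] jaw 72.9 tilt 0.04 w 92.9 F [ 0.7 -0.8  0.1] q7 -1.22
  offset [-1.008 -0.081 -1.022] spin -0.019
```

```bash
python3 -c "
from h import *
go(.4695,-.3357,.031,73.7)"
```

```text
t 1.75 tcp [ 0.5036 -0.35    0.1591] jaw 72.9 tilt 0.04 w 92.9 F [ 0.7 -0.8  0.1] q7 -1.22
  offset [-0.917 -0.092  3.203] spin -0.159
```

```bash
python3 -m crank '{"offset":[[-0.5,-0.09,0],[-0.92,-0.09,0.3],[-0.92,-0.09,0.8],[-0.92,-0.09,1.3],[-0.92,-0.09,1.8],[-0.92,-0.09,2.3],[-0.92,-0.09,2.7],[-0.92,-0.09,3],[-0.92,-0.09,3.2],[-0.92,-0.09,3.2],[-0.92,-0.09,3.2]],"spin":[-0.16,-0.16,-0.16,-0.16,-0.16,-0.16,-0.16,-0.16,-0.16,-0.16,-0.16]}' 93
python3 -m crank '{"offset":[[0,0,0],[0,0,0],[0,0,0],[0,0,0],[0,0,0],[0,0,0],[0,0,0],[0,0,0],[0,0,0],[0,0,0]],"spin":[0,0,0,0,0,0,0,0,0,0]}' 20 25
python3 -c "
from h import *
go(.4695,-.3357,.031,73.7)"
```

```text
t: 2.85
ee_pos: [0.4708, -0.3349, 0.0312]
orientation: [3.11, -0.442, 0.001]
wrist_force: [-0.5, 0.2, -0.2]
width: 1.002
t: 3.85
ee_pos: [0.4707, -0.3347, 0.0305]
orientation: [3.11, -0.442, -0.0]
wrist_force: [-0.3, -0.8, 0.4]
width: 0.362
t 3.85 tcp [ 0.4707 -0.3347  0.0305] jaw 73.82 tilt 0.01 w 33.7 F [-0.3 -0.8  0.4] q7 -1.17
  offset [-0.021  0.033 -0.012] spin 0.024
```

```bash
python3 -m crank '{"offset":[[0,0,-0.2],[0,0,-0.6],[0,0,-1.2],[0,0,-2],[0,0,-3],[0,0,-4],[0,0,-4],[0,0,-4]],"spin":[0,0,0,0,0,0,0,0]}'
python3 -c "
from h import *
go(.45,.122,.19,87)"
```

```text
t: 4.65
ee_pos: [0.4708, -0.3345, 0.1916]
orientation: [3.11, -0.442, 0.003]
wrist_force: [-0.0, 0.9, -2.5]
width: 0.365
t 4.65 tcp [ 0.4708 -0.3345  0.1916] jaw 73.83 tilt 0.1 w 33.9 F [-0.   0.9 -2.5] q7 -1.21
  offset [ -3.677 -10.815   0.031] spin -2.633
```

```bash
python3 -m crank '{"offset":[[-0.2,-0.6,0],[-0.5,-1.4,0],[-0.8,-2.3,0],[-1.1,-3.2,0],[-1.4,-4.1,0],[-1.7,-5,0],[-2,-5.9,0],[-2.3,-6.8,0],[-2.6,-7.7,0],[-2.9,-8.6,0],[-3.2,-9.4,0],[-3.5,-10.2,0],[-3.6,-10.6,0],[-3.68,-10.8,0],[-3.68,-10.8,0],[-3.68,-10.8,0]],"spin":[0,-0.3,-0.6,-0.9,-1.2,-1.5,-1.8,-2.1,-2.4,-2.63,-2.63,-2.63,-2.63,-2.63,-2.63,-2.63]}'
python3 - <<'E'
from h import *
import pickle
go(.528,.125,.19,87)
st,s=wr(); pickle.dump((st,s),open("w2.pkl","wb")); cv2.imwrite("pics/w2.png",s["image"][...,::-1])
E
```

```text
t: 6.25
ee_pos: [0.4492, 0.1202, 0.19]
orientation: [3.139, -0.084, -0.002]
wrist_force: [-0.4, -0.3, -2.4]
width: 0.367
t 6.25 tcp [0.4492 0.1202 0.19  ] jaw 86.93 tilt 0.1 w 34.1 F [-0.4 -0.3 -2.4] q7 -1.96
  offset [ 1.961 -0.226 -0.002] spin -0.014
```

View pics/w2.png

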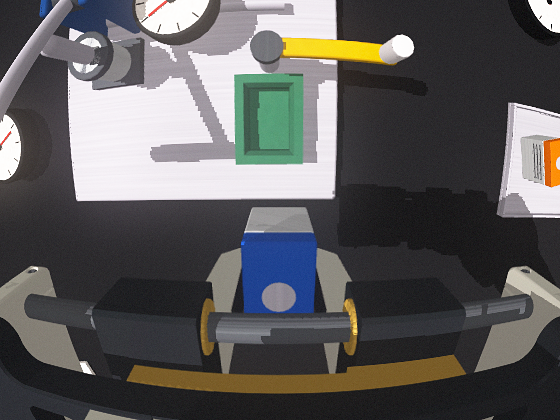

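The socket is clear at (269,118), and the held blue module hangs square below at (279,262). Next I'll measure the socket rim and the held module in the same view.

```bash
cat > m2.py <<'E'
from h import *
import pickle
st,s=pickle.load(open("w2.pkl","rb")); H=cv2.cvtColor(s["image"],cv2.COLOR_RGB2HSV)
def cc(m,box):
    k=np.zeros(m.shape,np.uint8);x0,y0,x1,y1=box;k[y0:y1,x0:x1]=m[y0:y1,x0:x1];return k>0
def rect(P,n): r=cv2.minAreaRect((P[:,:2]*1000).astype(np.float32)); print(n,len(P),"z",np.median(P[:,2]).round(4),"rect",np.round(r[0],1),np.round(r[1],1),round(r[2],2)); return r
g=cc(cv2.inRange(H,(60,60,20),(90,255,255)),(220,60,320,175)); P=wpts(st,s,g); 
print("green z hist",np.histogram(P[:,2],bins=np.arange(.015,.06,.005)))
rim=P[(P[:,2]>.046)&(P[:,2]<.054)]; rect(rim,"rim")
# inner pocket by dark/floor points
fl=P[(P[:,2]>.024)&(P[:,2]<.032)]; rect(fl[(abs(fl[:,0]-.528)<.035)&(abs(fl[:,1]-.125)<.022)],"floor")
b=cc(cv2.inRange(H,(105,120,50),(125,255,255)),(235,225,325,320)); P=wpts(st,s,b); print("cap z",np.percentile(P[:,2],[5,50,95]).round(4))
q=P[P[:,2]>np.median(P[:,2])-.004]; rect(q,"cap")
y=cc(cv2.inRange(H,(22,120,100),(32,255,255)),(250,25,420,80)); P=wpts(st,s,y); rect(P[P[:,2]>.09],"arm")
w=cc(cv2.inRange(H,(0,0,150),(180,60,255)),(380,30,420,70)); P=wpts(st,s,w); q=P[P[:,2]>.125]; print("knob",q.mean(0) if len(q) else P.mean(0),len(q)); 
# plate edges
w=cc(cv2.inRange(H,(0,0,100),(180,60,255)),(60,0,345,205)); P=wpts(st,s,w); q=P[abs(P[:,2]-.02)<.004]
low=q[q[:,0]<q[:,0].min()+.15]; r=[]
for u,v in [(c,np.nonzero(w[:,c])[0].max()) for c in range(90,330,10)]: r.append(wplane(st,s,u,v,.02))
r=np.array(r); p=np.polyfit(r[:,1],r[:,0],1); print("near edge x=%.4f*y+%.4f"%tuple(p),"yaw deg",np.degrees(-np.arctan(p[0])))
r=np.array([wplane(st,s,np.nonzero(w[k])[0].max(),k,.02) for k in range(90,195,8)]); p=np.polyfit(r[:,0],r[:,1],1); print("right edge y=%.4f*x+%.4f"%tuple(p),"yaw",np.degrees(np.arctan(p[0])))
E
python3 m2.py
```

```text
green z hist (array([   2,    3, 2361,  122,   34,  378, 2282,  889]), array([0.015, 0.02 , 0.025, 0.03 , 0.035, 0.04 , 0.045, 0.05 , 0.055]))
rim 3036 z 0.0495 rect [529.6 124.6] [63.5 85.4] 87.38
floor 2394 z 0.0277 rect [529.6 124.4] [39.9 61.1] 86.82
cap z [0.2166 0.2231 0.2242]
cap 4637 z 0.2232 rect [458.7 118.9] [34.1 41.8] 86.77
arm 1707 z 0.0992 rect [583.9  68.5] [82.2 16.1] 86.47
knob [0.58034517 0.02529574 0.13166315] 455
near edge x=0.0528*y+0.4385 yaw deg -3.019657066613313
right edge y=-0.0504*x+0.0820 yaw -2.8865407900102364
```

```bash
python3 - <<'E'
from h import *
import pickle
for f,box,z in(("w1.pkl",(262,170,290,200),.064),("w2.pkl",(255,275,305,320),.2232)):
    st,s=pickle.load(open(f,"rb")); H=cv2.cvtColor(s["image"],cv2.COLOR_RGB2HSV); m=cv2.inRange(H,(0,0,120),(180,90,255)); k=np.zeros_like(m);x0,y0,x1,y1=box;k[y0:y1,x0:x1]=m[y0:y1,x0:x1]
    n,l,q,c=cv2.connectedComponentsWithStats(k); i=1+np.argmax(q[1:,4]); print(q[i],c[i],wplane(st,s,*c[i],z))
    if f=="w2.pkl":
        C=max(cv2.findContours((l==i).astype(np.uint8),0,1)[0],key=len); Q=np.array([wplane(st,s,*p[0],z) for p in C])*1000; print(cv2.minEnclosingCircle(Q.astype(np.float32)),Q.min(0),Q.max(0))
E
```

```text
[268 178  16  16 205] [275.4        185.51219512] [ 0.46852227 -0.33565933]
[262 282  34  30 788] [278.37182741 296.78045685] [0.44725065 0.11973415]
((447.0601806640625, 119.70835876464844), 8.179173469543457) [439.0593997  111.87448795] [455.23563093 127.60430143]
```

```bash
python3 -c "
from h import *
go(.5313,.1248,.082,87)"
```

```text
t 6.3 tcp [0.4494 0.12   0.1902] jaw 86.89 tilt 0.07 w 33.7 F [ 0.2 -0.4 -1.7] q7 -1.96
  offset [ 2.041 -0.234  2.703] spin -0.023
```

```bash
python3 -m crank '{"offset":[[0.3,-0.05,0],[0.8,-0.1,0],[1.3,-0.2,0],[1.7,-0.23,0],[2.04,-0.23,0],[2.04,-0.23,0.3],[2.04,-0.23,0.8],[2.04,-0.23,1.3],[2.04,-0.23,1.8],[2.04,-0.23,2.2],[2.04,-0.23,2.5],[2.04,-0.23,2.7],[2.04,-0.23,2.7],[2.04,-0.23,2.7]],"spin":[0,0,0,0,0,0,0,0,0,0,0,0,0,0]}'
python3 -c "
from h import *
go(.5313,.1248,.055,87)"
```

```text
t: 7.7
ee_pos: [0.5317, 0.1261, 0.0828]
orientation: [-3.14, 0.083, -0.0]
wrist_force: [-0.7, -0.4, -2.0]
width: 0.367
t 7.7 tcp [0.5317 0.1261 0.0828] jaw 86.97 tilt 0.01 w 34.1 F [-0.7 -0.4 -2. ] q7 -1.89
  offset [-0.009  0.034  0.694] spin -0.006
```

```bash
python3 -m crank '{"offset":[[0,0.02,0.05],[0,0.02,0.12],[0,0.02,0.2],[0,0.02,0.28],[0,0.02,0.35],[0,0.02,0.42],[0,0.02,0.48],[0,0.02,0.54],[0,0.02,0.6],[0,0.02,0.6],[0,0.02,0.6]],"spin":[0,0,0,0,0,0,0,0,0,0,0]}'
python3 -c "
from h import *
go(.5313,.1248,.055,87)"
```

```text
t: 8.8
ee_pos: [0.5316, 0.1254, 0.0585]
orientation: [3.14, -0.083, -0.0]
wrist_force: [0.1, 0.2, -2.3]
width: 0.362
t 8.8 tcp [0.5316 0.1254 0.0585] jaw 86.97 tilt 0.01 w 33.7 F [ 0.1  0.2 -2.3] q7 -1.88
  offset [-0.007  0.014  0.089] spin -0.006
```

```bash
python3 -m crank '{"offset":[[0,0,0.02],[0,0,0.04],[0,0,0.06],[0,0,0.075],[0,0,0.09],[0,0,0.1],[0,0,0.1],[0,0,0.1]],"spin":[0,0,0,0,0,0,0,0]}'
```

```text
t: 9.6
ee_pos: [0.5316, 0.1254, 0.0546]
orientation: [3.14, -0.083, 0.0]
wrist_force: [1.1, -0.2, -1.2]
width: 0.367
```

```bash
python3 -m crank '{"offset":[[0,0,0.015],[0,0,0.03],[0,0,0.04],[0,0,0.04],[0,0,0.04]],"spin":[0,0,0,0,0]}'
```

```text
t: 10.1
ee_pos: [0.5317, 0.1254, 0.0545]
orientation: [-3.14, 0.083, -0.001]
wrist_force: [-4.8, -1.4, 19.7]
width: 0.364
```

```bash
python3 -m crank '{"offset":[[0,0,-0.03],[0,0,-0.03]],"spin":[0,0]}'
python3 -m crank '{"offset":[[0,0,0],[0,0,0],[0,0,0],[0,0,0],[0,0,0],[0,0,0],[0,0,0],[0,0,0]],"spin":[0,0,0,0,0,0,0,0]}' 60
python3 -m crank '{"offset":[[0,0,-0.2],[0,0,-0.6],[0,0,-1.2],[0,0,-2],[0,0,-3],[-1,0,-3.4],[-2,0,-3.4],[-2,0,-3.4],[-2,0,-3.4]],"spin":[0,0,0,0,0,0,0,0,0]}'
python3 - <<'E'
from h import *
import pickle
go(.53,.125,.19,87)
st,s=wr(); pickle.dump((st,s),open("w3.pkl","wb")); cv2.imwrite("pics/w3.png",s["image"][...,::-1])
H=cv2.cvtColor(s["image"],cv2.COLOR_RGB2HSV); P=wpts(st,s,cv2.inRange(H,(105,120,50),(125,255,255))>0); n=np.hypot(P[:,0]-.53,P[:,1]-.125)<.05; P=P[n]; q=P[P[:,2]>.083]
print(np.median(q[:,2]),cv2.minAreaRect((q[:,:2]*1000).astype(np.float32)))
E
```

```text
t: 10.3
ee_pos: [0.5318, 0.1254, 0.0545]
orientation: [-3.14, 0.083, -0.001]
wrist_force: [-1.1, 0.3, 9.2]
width: 0.365
t: 11.1
ee_pos: [0.5316, 0.1254, 0.0542]
orientation: [3.14, -0.083, -0.0]
wrist_force: [0.1, -0.3, -0.5]
width: 0.65
t: 12.0
ee_pos: [0.4515, 0.1298, 0.1911]
orientation: [-3.14, 0.082, -0.002]
wrist_force: [0.6, -0.1, 0.9]
width: 0.646
t 12.0 tcp [0.4515 0.1298 0.1911] jaw 87.02 tilt 0.08 w 60.1 F [ 0.6 -0.1  0.9] q7 -1.97
  offset [1.966 0.019 0.03 ] spin 0.004
0.08768042158124054 ((530.0573120117188, 125.157958984375), (34.068790435791016, 55.398563385009766), 87.45687866210938)
```

View pics/w3.png

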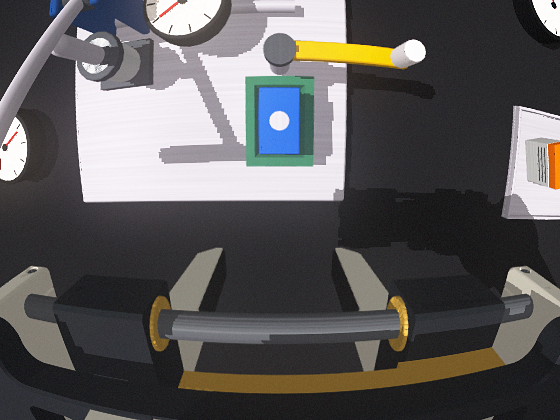

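The module is home: its cap is centred in the socket at (279,120), top 87.7 mm, within 1 mm of the pocket centre. The lock knob is at (409,54). I'll pinch the knob with the jaws tangential, then sweep it round.

```bash
python3 -c "
from h import *
go(.5803,.0253,.175,175.8)"
```

```text
t 12.05 tcp [0.4524 0.1299 0.1909] jaw 86.99 tilt 0.09 w 60.0 F [0.5 0.3 0.2] q7 -1.97
  offset [3.329 2.443 0.4  ] spin -17.761
```

```bash
python3 -m crank '{"offset":[[0.3,0.3,0],[0.6,0.6,0],[0.9,0.9,0],[1.2,1.2,0],[1.5,1.4,0],[1.8,1.6,0],[2.1,1.8,0],[2.4,2,0],[2.7,2.2,0],[3,2.4,0],[3.33,2.44,0.2],[3.33,2.44,0.4],[3.33,2.44,0.4],[3.33,2.44,0.4],[3.33,2.44,0.4]],"spin":[-1.6,-3.2,-4.8,-6.4,-8,-9.6,-11.2,-12.8,-14.4,-16,-17.7,-17.76,-17.76,-17.76,-17.76]}' 60
python3 - <<'E'
from h import *
import pickle
st,s=wr(); pickle.dump((st,s),open("w4.pkl","wb"))
H=cv2.cvtColor(s["image"],cv2.COLOR_RGB2HSV); P=wpts(st,s,cv2.inRange(H,(0,0,140),(180,70,255))>0)
q=P[(abs(P[:,2]-.132)<.005)&(np.hypot(P[:,0]-.58,P[:,1]-.025)<.03)]
print(len(q),q.mean(0), q.min(0),q.max(0)); go(.5803,.0253,.106,175.8)
E
```

```text
t: 13.55
ee_pos: [0.5793, 0.0255, 0.1744]
orientation: [-2.303, -2.137, 0.0]
wrist_force: [0.7, -0.4, -0.3]
width: 0.643
520 [0.58127754 0.02503316 0.13186713] [0.5723435  0.01546411 0.12704458] [0.58977957 0.03314548 0.13420632]
t 13.6 tcp [0.5794 0.0256 0.1745] jaw 175.73 tilt 0.02 w 59.8 F [-0.4 -0.7 -0.2] q7 -0.45
  offset [-0.005  0.024  1.714] spin -0.014
```

```bash
python3 -m crank '{"offset":[[-0.02,0.04,0.3],[-0.02,0.04,0.8],[-0.02,0.04,1.2],[-0.02,0.04,1.5],[-0.02,0.04,1.68],[-0.02,0.04,1.68],[-0.02,0.04,1.68]],"spin":[0,0,0,0,0,0,0]}' 60
python3 -m crank '{"offset":[[0,0,0],[0,0,0],[0,0,0],[0,0,0],[0,0,0],[0,0,0],[0,0,0],[0,0,0]],"spin":[0,0,0,0,0,0,0,0]}' 10 10
python3 - <<'E'
from h import *
piv=np.array([.5875,.1215]); st=state(); p0=st["ee_pos"][:2]; R=Ro.from_rotvec(st["orientation"]).as_matrix()
go(*p0,.107,175.8)
r=p0-piv; print("r",np.hypot(*r)); 
a0=np.arctan2(r[1],r[0]); 
for k in range(1,19):
    a=a0-np.radians(5*k); p=piv+np.hypot(*r)*np.array([np.cos(a),np.sin(a)]); d=R.T@np.array([*(p-p0),0])/.04; print(k,d[:2].round(2),round(np.degrees(a)+93,1))
E
```

```text
t: 14.3
ee_pos: [0.5813, 0.0243, 0.1072]
orientation: [2.302, 2.138, 0.0]
wrist_force: [-0.7, -0.1, -0.2]
width: 0.644
t: 15.1
ee_pos: [0.5811, 0.0242, 0.107]
orientation: [2.302, 2.138, -0.0]
wrist_force: [-0.2, 0.4, 1.4]
width: 0.192
t 15.1 tcp [0.5811 0.0242 0.107 ] jaw 175.77 tilt 0.0 w 17.8 F [-0.2  0.4  1.4] q7 -0.5
  offset [ 0.    -0.     0.001] spin -0.005
r 0.09753384531550956
1 [ 0.01 -0.21] -5.7
2 [ 0.03 -0.42] -10.7
3 [ 0.08 -0.63] -15.7
4 [ 0.14 -0.84] -20.7
5 [ 0.22 -1.03] -25.7
6 [ 0.32 -1.22] -30.7
7 [ 0.43 -1.4 ] -35.7
8 [ 0.56 -1.57] -40.7
9 [ 0.7  -1.73] -45.7
10 [ 0.86 -1.88] -50.7
11 [ 1.02 -2.01] -55.7
12 [ 1.2  -2.12] -60.7
13 [ 1.39 -2.22] -65.7
14 [ 1.58 -2.3 ] -70.7
15 [ 1.79 -2.37] -75.7
16 [ 1.99 -2.42] -80.7
17 [ 2.21 -2.45] -85.7
18 [ 2.42 -2.46] -90.7
```

```bash
python3 -m crank '{"offset":[[0,-0.1,0],[0.01,-0.21,0],[0.02,-0.31,0],[0.03,-0.42,0],[0.05,-0.53,0],[0.08,-0.63,0],[0.11,-0.73,0],[0.14,-0.84,0],[0.18,-0.93,0],[0.22,-1.03,0],[0.27,-1.13,0],[0.32,-1.22,0],[0.37,-1.31,0],[0.43,-1.4,0],[0.5,-1.49,0],[0.56,-1.57,0],[0.63,-1.65,0],[0.7,-1.73,0],[0.7,-1.73,0]],"spin":[0.5,1,1.5,2,2.5,3,3.5,4,4.5,5,5.5,6,6.5,7,7.5,8,8.5,9,9]}'
python3 - <<'E'
from h import *
piv=np.array([.5875,.1215]); st=state(); p0=st["ee_pos"][:2]; R=Ro.from_rotvec(st["orientation"]).as_matrix()
go(*p0,.107,130.7)
r=p0-piv; a0=np.arctan2(r[1],r[0]);print("r",np.hypot(*r),"lock deg",-93-np.degrees(a0))
for k in range(1,11):
    a=a0-np.radians(5*k); p=piv+.0978*np.array([np.cos(a),np.sin(a)]); d=R.T@np.array([*(p-p0),0])/.04; print(k,d[:2].round(2),round(-93-np.degrees(a),1))
E
```

```text
t: 17.0
ee_pos: [0.5136, 0.0575, 0.107]
orientation: [-2.945, -1.094, 0.001]
wrist_force: [-2.0, -0.3, 1.5]
width: 0.192
t 17.0 tcp [0.5136 0.0575 0.107 ] jaw 130.77 tilt 0.05 w 17.8 F [-2.  -0.3  1.5] q7 -1.14
  offset [0. 0. 0.] spin 0.015
r 0.09777855406094525 lock deg 46.13546338838583
1 [ 0.01 -0.21] 51.1
2 [ 0.04 -0.42] 56.1
3 [ 0.08 -0.63] 61.1
4 [ 0.15 -0.84] 66.1
5 [ 0.23 -1.03] 71.1
6 [ 0.33 -1.22] 76.1
7 [ 0.44 -1.4 ] 81.1
8 [ 0.57 -1.57] 86.1
9 [ 0.71 -1.73] 91.1
10 [ 0.87 -1.87] 96.1
```

```bash
python3 -m crank '{"offset":[[0,-0.1,0],[0.01,-0.21,0],[0.02,-0.31,0],[0.04,-0.42,0],[0.06,-0.53,0],[0.08,-0.63,0],[0.12,-0.73,0],[0.15,-0.84,0],[0.19,-0.93,0],[0.23,-1.03,0],[0.28,-1.13,0],[0.33,-1.22,0],[0.38,-1.31,0],[0.44,-1.4,0],[0.51,-1.49,0],[0.57,-1.57,0],[0.64,-1.65,0],[0.69,-1.7,0],[0.69,-1.7,0]],"spin":[0.5,1,1.5,2,2.5,3,3.5,4,4.5,5,5.5,6,6.5,7,7.5,8,8.5,8.8,8.8]}'
python3 - <<'E'
from h import *
piv=np.array([.5875,.1215]); st=state(); r=st["ee_pos"][:2]-piv; print("lock deg",-93-np.degrees(np.arctan2(r[1],r[0])))
go(.4896,.1266,.107,87)
E
```

```text
t: 18.9
ee_pos: [0.4895, 0.127, 0.107]
orientation: [3.14, -0.087, -0.004]
wrist_force: [-4.9, 0.7, 5.0]
width: 0.187
lock deg -269.77550686885525
t 18.9 tcp [0.4895 0.127  0.107 ] jaw 86.84 tilt 0.14 w 17.4 F [-4.9  0.7  5. ] q7 -1.77
  offset [ 0.004  0.01  -0.001] spin -0.033
```

```bash
python3 -m crank '{"offset":[[0,0,0],[0,0,0],[0,0,0],[0,0,0],[0,0,0],[0,0,0]],"spin":[0,0,0,0,0,0]}' 60
python3 -m crank '{"offset":[[0,0,-0.3],[0,0,-0.8],[0,0,-1.6],[0,0,-2.6],[0,0,-3.6],[0,0,-4.6],[0,0,-5.1],[0,0,-5.1],[0,0,-5.1]],"spin":[0,0,0,0,0,0,0,0,0]}'
python3 - <<'E'
from h import *
import pickle
for n in("scene","top"): pickle.dump(snapshot(n),open(n+"2.pkl","wb"))
from m import mask,hsv,K
T=pickle.load(open("top2.pkl","rb")); S=pickle.load(open("scene2.pkl","rb"))
a=cv2.resize(S["image"][120:270,250:390],None,fx=3,fy=3); b=cv2.resize(T["image"][150:275,100:300],None,fx=1.8,fy=1.8); 
b=cv2.copyMakeBorder(b,0,450-b.shape[0],0,0,cv2.BORDER_CONSTANT); cv2.imwrite("pics/lock.png",np.hstack([a,b])[...,::-1])
go(.5306,.3347,.31,177)
E
```

```text
t: 19.5
ee_pos: [0.4907, 0.1267, 0.107]
orientation: [3.14, -0.088, 0.0]
wrist_force: [0.3, 0.1, -0.2]
width: 0.628
t: 20.4
ee_pos: [0.4903, 0.1267, 0.3114]
orientation: [-3.14, 0.088, -0.001]
wrist_force: [-0.3, 0.3, -0.2]
width: 0.649
blue scene 223 ztop 0.0659 med z 0.0633 mean [ 0.4724 -0.3361  0.0633] rect [ 470.5 -335. ] [32.1 58.4] 73.0
blue top 199 ztop 0.0678 med z 0.0644 mean [ 0.4653 -0.3336  0.0646] rect [ 465.4 -334.8] [34.6 55.7] 72.9
orange scene 211 ztop 0.0658 med z 0.0636 mean [ 0.4915 -0.2232  0.0635] rect [ 488.8 -222. ] [55.8 35.9] 9.7
orange top 181 ztop 0.0675 med z 0.0642 mean [ 0.4835 -0.2218  0.0642] rect [ 483.7 -222.2] [55.  34.2] 9.5
green scene 249 ztop 0.0518 med z 0.0488 mean [0.5072 0.1309 0.0489] rect [515.4 125.5] [63.9 54.9] 89.1
green top 588 ztop 0.0526 med z 0.0495 mean [0.5272 0.1236 0.0496] rect [527.3 124.4] [64.3 83.2] 88.5
yellow scene 120 ztop 0.1013 med z 0.0991 mean [0.5868 0.071  0.0989] rect [586.6  70.3] [80.5 19. ] 89.9
yellow top 130 ztop 0.103 med z 0.1 mean [0.5814 0.0701 0.1   ] rect [581.3  68. ] [77.6 14.8] 85.5
red scene 118 ztop 0.2397 med z 0.2367 mean [0.5338 0.3211 0.2364] rect [533.  323.3] [92.4 15.7] 85.4
red top 220 ztop 0.2409 med z 0.2375 mean [0.5279 0.3233 0.2374] rect [528.6 323.3] [89.1 15.8] 88.7
plate scene 3556 0.019806047967989873 ((580.0537719726562, 300.9180603027344), (502.0279235839844, 253.26242065429688), 87.09669494628906)
plate top 5433 0.020253647180412396 ((572.0474243164062, 208.17288208007812), (311.234375, 249.96229553222656), 86.98623657226562)
t 20.5 tcp [0.4899 0.1266 0.3102] jaw 86.78 tilt 0.1 w 60.0 F [-0.1  0.2 -0. ] q7 -1.89
  offset [ 0.723 -5.252 -0.   ] spin 17.956
```

View pics/lock.png

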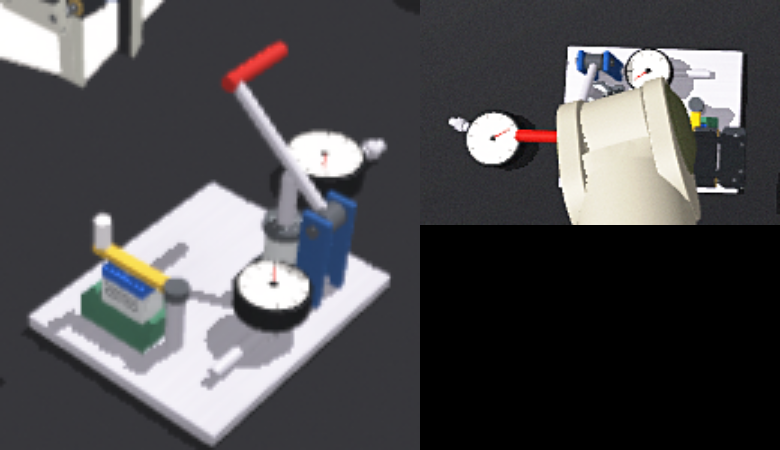

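The scene crop shows the yellow arm lying over the capped block in the socket (125,270), with the knob at the far side (103,230) and the pump still raised. Next is the pump bar.

```bash
python3 -m crank '{"offset":[[0.05,-0.4,0],[0.1,-0.9,0],[0.15,-1.4,0],[0.2,-1.9,0],[0.3,-2.4,0],[0.35,-2.9,0],[0.4,-3.4,0],[0.5,-3.9,0],[0.6,-4.4,0],[0.65,-4.8,0],[0.72,-5.1,0],[0.72,-5.25,0],[0.72,-5.25,0],[0.72,-5.25,0],[0.72,-5.25,0]],"spin":[-1.2,-2.7,-4.2,-5.7,-7.2,-8.7,-10.2,-11.7,-13.2,-14.7,-16.2,-17.5,-18.04,-18.04,-18.04]}' 60
python3 - <<'E'
from h import *
import pickle
st,s=wr(); pickle.dump((st,s),open("w5.pkl","wb")); H=cv2.cvtColor(s["image"],cv2.COLOR_RGB2HSV)
cv2.imwrite("pics/w5.png",s["image"][...,::-1])
P=wpts(st,s,cv2.inRange(H,(0,150,60),(5,255,255))>0); P=P[(P[:,2]>.2)&(P[:,2]<.26)]
r=cv2.minAreaRect((P[:,:2]*1000).astype(np.float32)); print(len(P),r,np.percentile(P[:,2],[50,99]), P[P[:,2]>np.percentile(P[:,2],80)].mean(0))
go(.5306,.3347,.21,177)
E
```

```text
t: 22.0
ee_pos: [0.531, 0.3343, 0.3098]
orientation: [-2.281, -2.16, 0.003]
wrist_force: [-0.5, -0.7, -0.3]
width: 0.646
1978 ((530.249267578125, 325.2909851074219), (89.95194244384766, 17.26952362060547), 86.2858657836914) [0.23713751 0.23925596] [0.53007267 0.32381032 0.23858841]
t 22.05 tcp [0.5311 0.3343 0.3101] jaw 176.87 tilt 0.09 w 60.1 F [0.4 0.5 0.1] q7 -0.75
  offset [ 0.011 -0.01   2.503] spin -0.027
```

View pics/w5.png

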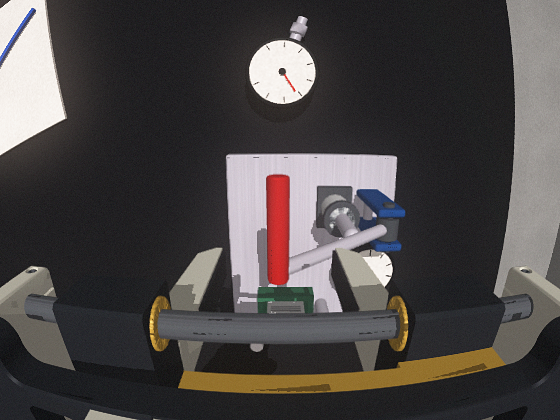

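The bar at (278,175–283) is centred between the open fingers. Down and pinch.

```bash
python3 -m crank '{"offset":[[0,0,0.3],[0,0,0.9],[0,0,1.5],[0,0,2],[0,0,2.3],[0,0,2.48],[0,0,2.48],[0,0,2.48]],"spin":[0,0,0,0,0,0,0,0]}' 60
python3 -m crank '{"offset":[[0,0,0],[0,0,0],[0,0,0],[0,0,0],[0,0,0],[0,0,0],[0,0,0],[0,0,0]],"spin":[0,0,0,0,0,0,0,0]}' 10 40
python3 - <<'E'
from h import *
st=state(); R=Ro.from_rotvec(st["orientation"]).as_matrix(); go(.5306,.3347,.211,177); ax=np.array([.9986,-.0523,0])
for t in np.arange(.05,.78,.05):
    f=lambda a:-.17*np.cos(a)*ax+np.array([0,0,.17*np.sin(a)])
    print(round(t,2),(R.T@(f(.7-t)-f(.7))/.04).round(2))
E
```

```text
t: 22.85
ee_pos: [0.5315, 0.3351, 0.2123]
orientation: [2.279, 2.162, 0.001]
wrist_force: [1.0, -0.5, -1.2]
width: 0.646
t: 23.65
ee_pos: [0.5303, 0.3348, 0.2118]
orientation: [-2.278, -2.162, 0.002]
wrist_force: [-4.7, 0.4, 3.1]
width: 0.186
t 23.65 tcp [0.5303 0.3348 0.2118] jaw 176.99 tilt 0.08 w 17.3 F [-4.7  0.4  3.1] q7 -0.76
  offset [-0.003  0.007  0.019] spin -0.001
0.05 [ 0.   -0.13  0.17]
0.1 [ 0.   -0.26  0.34]
0.15 [ 0.   -0.37  0.52]
0.2 [ 0.   -0.48  0.7 ]
0.25 [ 0.   -0.58  0.89]
0.3 [ 0.   -0.66  1.08]
0.35 [ 0.   -0.74  1.28]
0.4 [ 0.   -0.81  1.48]
0.45 [ 0.   -0.86  1.69]
0.5 [ 0.   -0.91  1.89]
0.55 [ 0.   -0.95  2.1 ]
0.6 [ 0.   -0.97  2.31]
0.65 [ 0.   -0.99  2.53]
0.7 [ 0.   -1.    2.74]
0.75 [ 0.   -0.99  2.95]
```

```bash
python3 -m crank '{"offset":[[0,-0.13,0.17],[0,-0.26,0.34],[0,-0.37,0.52],[0,-0.48,0.7],[0,-0.58,0.89],[0,-0.66,1.08],[0,-0.74,1.28],[0,-0.81,1.48],[0,-0.86,1.69],[0,-0.91,1.89],[0,-0.95,2.1],[0,-0.97,2.31],[0,-0.99,2.53],[0,-1,2.74],[0,-0.99,2.9],[0,-0.99,2.97],[0,-0.99,2.97],[0,-0.99,2.97]],"spin":[0,0,0,0,0,0,0,0,0,0,0,0,0,0,0,0,0,0]}'
python3 - <<'E'
from h import *
import pickle
go(.4905,.3368,.093,177); s=snapshot("scene"); P=world(s); H=cv2.cvtColor(s["image"],cv2.COLOR_RGB2HSV); m=cv2.inRange(H,(0,150,60),(5,255,255))>0
Q=P[m]; Q=Q[(Q[:,1]>.25)&(Q[:,1]<.4)&(Q[:,2]>.08)]; print("red",len(Q),np.percentile(Q[:,2],[5,50,95]) if len(Q) else "")
i=cv2.resize(s["image"][120:280,250:400],None,fx=3,fy=3); cv2.imwrite("pics/pump.png",i[...,::-1])
E
```

```text
t: 25.45
ee_pos: [0.4904, 0.337, 0.0935]
orientation: [-2.278, -2.163, 0.002]
wrist_force: [-8.6, -1.8, 12.9]
width: 0.183
t 25.45 tcp [0.4904 0.337  0.0935] jaw 177.04 tilt 0.08 w 17.0 F [-8.6 -1.8 12.9] q7 -0.83
  offset [-0.005  0.002  0.013] spin 0.007
red 58 [0.11606992 0.12387943 0.12774074]
```

Force about 12 N and travel 118 mm, consistent with the stop. I'll press a little further to confirm.

```bash
python3 -m crank '{"offset":[[0,0,0.05],[0,0,0.1],[0,0,0.1],[0,0,0.1]],"spin":[0,0,0,0]}'
```

```text
t: 25.9
ee_pos: [0.4905, 0.337, 0.0897]
orientation: [-2.278, -2.163, 0.002]
wrist_force: [-8.7, -1.4, 13.4]
width: 0.182
```

View pics/pump.png

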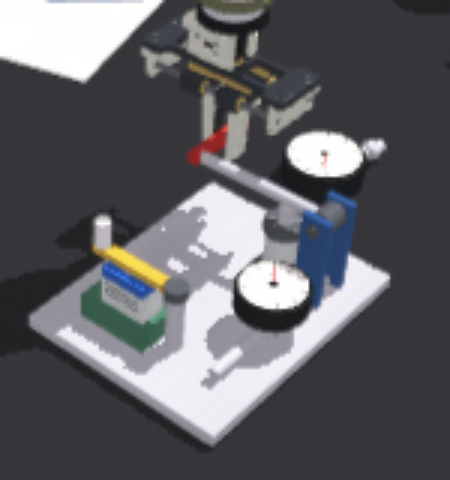

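The crop shows the lever still not quite level, and the force did not jump, so it may not be at the stop. Keep pressing.

```bash
python3 -m crank '{"offset":[[0,0,0.05],[0,0,0.1],[0,0,0.15],[0,0,0.15]],"spin":[0,0,0,0]}'
python3 -m crank '{"offset":[[0,0,0.05],[0,0,0.1],[0,0,0.1]],"spin":[0,0,0]}'
python3 - <<'E'
from h import *
s=snapshot("scene"); P=world(s); H=cv2.cvtColor(s["image"],cv2.COLOR_RGB2HSV); m=cv2.inRange(H,(0,150,60),(5,255,255))>0
Q=P[m]; Q=Q[(Q[:,1]>.25)&(Q[:,1]<.4)&(Q[:,2]>.08)]; print("red",len(Q),np.percentile(Q[:,2],[5,50,95]))
E
```

```text
t: 26.3
ee_pos: [0.4907, 0.3371, 0.0858]
orientation: [-2.278, -2.163, -0.0]
wrist_force: [-12.6, -4.3, 36.9]
width: 0.178
t: 26.6
ee_pos: [0.4909, 0.3377, 0.0833]
orientation: [-2.278, -2.163, -0.003]
wrist_force: [-15.6, -6.5, 52.3]
width: 0.184
red 61 [0.10752587 0.11618729 0.12065168]
```

At the stop now: force rose to 52 N and the bar top is at 121 mm, as described. Guide it back up along the arc.

```bash
python3 -m crank '{"offset":[[0,0,-0.12],[0,-0.01,-0.33],[0,0,-0.54],[0,0.02,-0.76],[0,0.04,-0.97],[0,0.08,-1.18],[0,0.13,-1.38],[0,0.18,-1.59],[0,0.25,-1.79],[0,0.33,-1.99],[0,0.41,-2.18],[0,0.51,-2.37],[0,0.62,-2.55],[0,0.73,-2.73],[0,0.86,-2.9],[0,0.86,-2.9]],"spin":[0,0,0,0,0,0,0,0,0,0,0,0,0,0,0,0]}'
cat > red.py <<'E'
from h import *
go(.5306,.3347,.211,177)
s=snapshot("scene"); P=world(s); H=cv2.cvtColor(s["image"],cv2.COLOR_RGB2HSV); m=cv2.inRange(H,(0,150,60),(5,255,255))>0
Q=P[m]; Q=Q[(Q[:,1]>.25)&(Q[:,1]<.4)&(Q[:,2]>.08)]; print("red",len(Q),np.percentile(Q[:,2],[5,50,95]).round(4))
E
python3 red.py
```

```text
t: 28.25
ee_pos: [0.5291, 0.3353, 0.1959]
orientation: [2.28, 2.159, 0.006]
wrist_force: [6.8, 3.4, -4.2]
width: 0.186
t 28.25 tcp [0.5291 0.3353 0.1959] jaw 176.89 tilt 0.25 w 17.3 F [ 6.8  3.4 -4.2] q7 -0.77
  offset [-0.012  0.041 -0.378] spin -0.021
red 76 [0.2246 0.234  0.2387]
```

```bash
python3 -m crank '{"offset":[[0,0.03,-0.05],[0,0.05,-0.1],[0,0.05,-0.1]],"spin":[0,0,0]}'; python3 red.py
```

```text
t: 28.6
ee_pos: [0.5304, 0.335, 0.1979]
orientation: [2.28, 2.16, 0.004]
wrist_force: [10.7, 4.6, -13.6]
width: 0.182
t 28.6 tcp [0.5304 0.335  0.1979] jaw 176.9 tilt 0.15 w 17.0 F [ 10.7   4.6 -13.6] q7 -0.77
  offset [-0.006  0.006 -0.327] spin -0.02
red 80 [0.2266 0.2356 0.2393]
```

The lever is against its upper stop (bar top 239.3 mm, pull 13.6 N). Release and retreat.

```bash
python3 -m crank '{"offset":[[0,0,0],[0,0,0],[0,0,0],[0,0,0],[0,0,0],[0,0,0],[0,0,0]],"spin":[0,0,0,0,0,0,0]}' 60
python3 -m crank '{"offset":[[0,0,-0.3],[0,0,-1],[0,0,-2],[0,0,-3],[0,0,-4],[0,0,-4],[0,0,-4]],"spin":[0,0,0,0,0,0,0]}'
python3 - <<'E'
from h import *
import red,pickle
st,s=wr(); S=snapshot("scene"); S0=pickle.load(open("scene.pkl","rb")); 
cv2.imwrite("pics/end.png",S["image"][...,::-1])
def z(s,lo,hi,box):
    P=world(s);m=cv2.inRange(cv2.cvtColor(s["image"],cv2.COLOR_RGB2HSV),lo,hi)>0;k=np.zeros_like(m);x0,y0,x1,y1=box;k[y0:y1,x0:x1]=1;return P[m&k].mean(0).round(4),(m&k).sum()
for n,a in(("orange",((3,150,120),(18,255,255),(180,260,225,300))),("fitting",((15,100,80),(32,255,255),(275,300,300,325))),("gauge_side",((0,0,180),(180,50,255),(230,315,290,365))),("gauge_low",((0,0,180),(180,50,255),(340,160,382,185)))): print(n,z(S0,*a),z(S,*a))
H=cv2.cvtColor(s["image"],cv2.COLOR_RGB2HSV); P=wpts(st,s,cv2.inRange(H,(22,120,100),(32,255,255))>0); P=P[abs(P[:,2]-.099)<.006]
print("arm",len(P),cv2.minAreaRect((P[:,:2]*1000).astype(np.float32)))
E
```

```text
t: 29.35
ee_pos: [0.528, 0.335, 0.1991]
orientation: [2.279, 2.162, 0.0]
wrist_force: [0.3, -0.8, 1.1]
width: 0.644
t: 30.05
ee_pos: [0.5282, 0.3351, 0.3607]
orientation: [2.279, 2.162, 0.004]
wrist_force: [-0.2, 0.1, -0.6]
width: 0.645
t 30.05 tcp [0.5282 0.3351 0.3607] jaw 176.97 tilt 0.15 w 60.0 F [-0.2  0.1 -0.6] q7 -0.75
  offset [-0.013  0.053  3.742] spin -0.006
red 127 [0.2275 0.2359 0.2393]
orange (array([ 0.4947, -0.2257,  0.0669]), np.int64(212)) (array([ 0.4914, -0.2239,  0.0628]), np.int64(215))
fitting (array([ 0.7191, -0.139 ,  0.0181]), np.int64(136)) (array([ 0.7191, -0.1391,  0.0182]), np.int64(136))
gauge_side (array([ 0.7101, -0.2451,  0.0371]), np.int64(1021)) (array([ 0.7103, -0.2455,  0.038 ]), np.int64(1017))
gauge_low (array([0.5606, 0.4436, 0.0652]), np.int64(374)) (array([0.5638, 0.438 , 0.0698]), np.int64(369))
arm 23 ((537.8331909179688, 128.8645782470703), (5.529753684997559, 76.07048034667969), 87.25389099121094)
```

View pics/end.png

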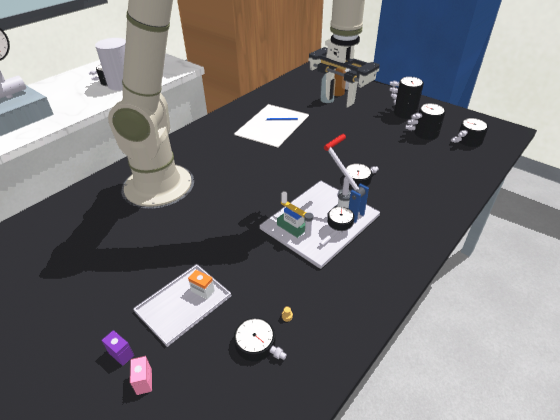

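The lever is up (bar at 336,142), the arm is shut over the module (292,213), and the orange module, gauges and fitting are in place. The gripper is clear of everything.

```bash
python3 -c "
from cell import bot
print(bot.hand_in())"
```

```text
the job is handed in; nothing more can be done
None
```

I completed the whole sequence and handed the job in at about 30 s of the 72 s allowed. The interface gives no verdict, so these are my own last checks:

- **Transmitter:** after release its top was at 87.7 mm (88 expected), less than 1 mm from the pocket centre and square to it. I did not re-measure it after locking, but it looks unchanged in the last picture.
- **Locking arm:** swung to about 90°, and the final wrist view shows it pointing to station -x. That last measurement rests on only 23 pixels.
- **Pump:** my first press looked like full travel but was not at the stop: the bar top was still at about 128 mm and the force did not rise. I pressed further until the force reached 52 N and the bar top was at 121 mm. I then guided it up along its arc at about 0.5 rad/s to its upper stop and let go. The bar top is now at 239.3 mm, against 239.7 mm at the start.
- **Bystanders:** the fitting and the far gauge moved less than 1 mm. The orange transmitter and the near gauge differ by 6 and 8 mm. I put that down to edge noise in the masks, since nothing touched them.

My height checks of the module in the tray disagreed: triangulation from two wrist positions gave 59.5 mm for its top, while depth gave 63.8 mm (64 expected). I used the depth value, and the grasp and fit bore it out.

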